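# Turn the bearing block on the marking jig and hold the spring shutter open at the mark

### The arm

A 6-joint arm with a two-finger parallel gripper is mounted at the origin on the work surface. World frame = base frame: x ahead of the robot, y to its left, z up, the work surface at z = 0. Lengths are in m, angles in rad, forces in N, time in s.
With the tool pointing down it reaches from about 0.4 to 0.925 m from the base axis. Payload 12.5 kg.
Tool frame: the origin (TCP) lies at the very end of the fingers, on their centre line; the grasp point (between the pads) lies bot.pinch_z behind it (bot.pinch_z is the distance from the TCP to the grasp point, in m); z points along the fingers, y is the line along which they close (so a half turn about z gives the same grasp; the last joint's range is limited). The gripper opens to 95 mm and grips with 3 to 60 N. Pads are 20 mm wide; open, the fingers measure 119 mm over their backs; the gripper's body (75 mm by 180 mm) begins 59 mm behind the grasp point.
Start: joints at [1.045, 0.491, 1.559, -0, 1.092, -0.106], TCP at [0.255, 0.571, 0.215] pointing down, gripper open.
Joint ranges: [-3.1, 3.1], [-0.84, 2.19], [0.05, 2.79], [-1.13, 4.28], [0.06, 2.93], [-2.69, 2.69]. Speed limits (rad/s): [2.22, 2.22, 2.79, 3.14, 3.14, 3.14].

### API

Orientations are given as a rotation vector (axis times angle).
In Python, from station import bot gives the robot as it stands.
- The arm moves only by the tool jog_arm, called after "Emit:" as name(argument=value, ...) on one line, values as JSON. Schema: {"type":"object","properties":{"moves":{"type":"object","properties":{"segments":{"type":"array","items":{"type":"array","items":{"type":"number"},"minItems":7,"maxItems":7},"minItems":1,"maxItems":8}},"additionalProperties":false,"required":["segments"]},"clamp_n":{"type":"number"},"only":{"type":"string"},"quiet":{"type":"boolean"},"lines":{"type":"string"}},"required":["moves"],"additionalProperties":false}. moves is an object whose key "segments" holds a list of rows, 1 to 8 of them, each of 7 numbers: dx, dy, dz in units of 5 mm, then a rotation vector rx, ry, rz in units of 0.05 rad, then the finger opening in m; each row is the pose to reach, as a shift and turn from the pose commanded when the call began, along the tool's axes at that moment; what a row does not reach only later rows make up. A row lasts 1/12 s, in which the tool goes at most 0.0417 m and 0.125 rad, less where a joint would pass 70% of its speed; a pose out of reach is approached as far as the arm can. The fingers move at their own pace and stop on an object; clamp_n is the grip in N (left out, the last holds). Time passes only in rows, so rows that do not move let the fingers close. The tool returns the time, the measured TCP pose, the force, the opening and the grip force at its end. only (a regular expression) keeps the lines of the reply that match it, lines (a string "A,B") keeps lines A to B, and quiet returns only ok. Input that does not fit is refused with a message, and nothing moves.
- bot.state(): the state, without advancing time (a new reading comes with each control period).
- bot.capture(name): name is "scene" or "top"; returns a dict with "color" (400x640x3 uint8, red, green, blue), "fx", "fy", "cx", "cy" (pixels), "D" ([k1, k2, p1, p2, k3] as OpenCV has them; the pictures are not rectified), "R" (3x3) and "t" (3): a world point X has camera coordinates R X + t. Camera axes: x right, y down, z forward; pixel columns grow to the right and rows downward; lengths in m; the calibration is good to about 2 mm. A picture is of the moment at which its call begins. There is no depth.
- bot.finish_job(): hands the job in; it is judged then, once.
The state is a dict: "time": time; "joints": joint angles; "joint_velocities": joint speeds; "tau": joint torques, N m; "eef_pos": TCP position; "orientation": TCP orientation; "wrist_force": force on the tool from outside, world axes, zero at the start; "torque": the same for the moment, N m; "gripper_width": finger opening in m; "gripper_force": force on a finger pad.
Only numpy, scipy, OpenCV 4.12 (cv2) and the standard library are available. Lean on these libraries where they do the work, as an engineer would, in place of code of your own. Each camera call takes 0.05 s, during which the arm holds its last target. There are 200 camera calls.

### The job

The bearing block on the drilled jig plate has had its tally edge laser-marked; the blue edge comes next. With the shutter slide still home, turn the block so that its blue face sits flat against the upright steel stop bracket, centred on the bracket's yellow line, and let go of it; then pull the spring-return shutter slide out by its black knob until its pointer lines up with the red mark, and keep it there: the program finishes while the gripper is still holding the slide at the mark, since the spring would pull it back. Leave the tape roll, the screwdriver and the brass spacer alone.

Things in the scene. Friction and masses are not known exactly. Their poses are not given: they have to be found in the camera images.
- jig: Drilled aluminium plate, 200 (x) by 160 (y) by 12 mm thick, fixed to the bench. Origin: centre of its underside. A bent steel bracket stands near its +x edge: upright leg 100 mm wide (y), 4 mm thick, its top 30 mm above the plate, its flat face looking to -x of the jig; a yellow line marks the middle of its width.
- stop (a point): Middle of the bracket's flat face, at its foot on the plate's top, 12 mm above the bench; axes as the jig's. The face is the plane x = 0 here, the bracket lying on +x.
- block: Loose aluminium block, 46 x 46 mm, 36 mm high, 0.15 to 0.25 kg, on the jig plate before the bracket; origin: centre of its underside, z up. Its +x face is blue, with a blue stripe on the top along it; dark engraved tally along the -y edge of the top; round dark bore mid-top. At the start the blue face is turned 45 to 140 degrees to the left (counter-clockwise from above) of facing the bracket.
- block_blue (a point): Middle of the lower edge of the block's blue face, 23 mm along the block's +x from its origin; axes as the block's.
- shutter: Beam shutter fixed to the bench: grey bed 250 (x) by 90 (y) by 24 mm high with a red cover over its far (+x) 75 mm, cover top 64 mm above the bench, cover's near face at x = +50 mm. Origin: centre of its underside. A white scale with black ticks (10 mm apart) runs along the bed's +y side.
- slide: Steel slide with an upright round black knob, 22 mm diameter, 36 to 81 mm above the bench, foot flange 30 mm wide, 5 mm high. Origin: on the knob's axis at its foot, 36 mm above the bench; axes as the shutter's. At home it is at x = -25 mm, y = 0 of the shutter. It slides to -x of the shutter, up to 75 mm, against a spring: 4 N at home plus 1.2 N per 10 mm; let go, it springs home.
- knob_top (a point): Centre of the knob's top, 45 mm above the slide's origin.
- pointer (a point): Tip of the slim black pointer on the slide: 45 mm to +x and 27 mm to +y of the slide's origin. It moves with the slide.
- mark: Red mark upright on the scale beside the slide, 4 (x) by 14 (y) by 12 mm high; origin: centre of its foot, axes as the shutter's. At the start it is 26 to 48 mm to -x of the pointer; the slide is at the mark when pointer and mark have the same x in the shutter's frame. It does not hinder the slide or fingers.
- tape: Bystander: orange tape roll, 80 mm across, 24 mm high, flat on the bench; origin at the centre of its underside.
- driver: Bystander: screwdriver, 150 mm long, lying on the bench.
- spacer: Bystander: stepped brass spacer, 44 mm across its foot, 34 mm high; origin at the centre of its underside.

How it is judged:
By the outcome, as a careful person would: the job done as asked, in the order asked, and still so for the second after the job is handed in, while the arm keeps its last pose, push and grip.
It also fails if it takes over 51 s, if anything falls off the work surface, if the arm or the gripper's body presses on something with over 40 N, if the wrist force passes 120 N, or if a joint passes its speed limit or range.

## Working session

There is one attempt and no reset: what is moved stays moved. The work goes in short steps, Python scripts to look and compute and a tool call to move; the robot and the scene stay as the last step left them, time stands still between calls to the robot, and variables do not carry over. Pictures are saved under pics/ and viewed, at most 10 in all, crops included, and the job is handed in when it is done.

```bash
ls; mkdir -p pics
```

Create h.py:
```python
import numpy as np, cv2
from station import bot
def cap(n,f=None):
    c=bot.capture(n)
    if f: cv2.imwrite('pics/'+f,cv2.cvtColor(c['color'],cv2.COLOR_RGB2BGR))
    return c
def ray(c,uv,z):
    K=np.array([[c['fx'],0,c['cx']],[0,c['fy'],c['cy']],[0,0,1]])
    p=cv2.undistortPoints(np.array(uv,float).reshape(-1,1,2),K,np.array(c['D'],float)).reshape(-1,2)
    R=np.array(c['R']);t=np.array(c['t']);C=-R.T@t
    d=np.c_[p,np.ones(len(p))]@R
    return C+d*((z-C[2])/d[:,2])[:,None]
```

Run:
```python
from h import *
for n in('scene','top'):
    c=cap(n,n+'0.png'); print(n,-np.array(c['R']).T@c['t'])
print(bot.pinch_z,bot.state())
```

```text
pics
station.py
scene [ 1.47234964 -0.19826641  0.74832874]
top [ 0.52846552 -0.00609463  1.22189287]
0.0188 {'time': 0.1, 'joints': array([ 1.04542147e+00,  4.91494100e-01,  1.55939005e+00, -4.56799402e-05,
        1.09169169e+00, -1.05617622e-01]), 'joint_velocities': array([ 0.00146914, -0.00010472, -0.0017635 , -0.00221433,  0.0012045 ,
       -0.00011528]), 'tau': array([ 3.09375151e-03, -6.13624549e+01, -2.58604825e+01,  6.93965773e-02,
        4.69425728e-02,  4.22875542e-05]), 'eef_pos': array([0.25460295, 0.57055603, 0.21412287]), 'orientation': array([-6.54435145e-01, -3.07240006e+00,  1.48778456e-03]), 'wrist_force': array([-0.62564251, -0.1176032 , -0.160695  ]), 'torque': array([-0.02453355,  0.03129034,  0.03221533]), 'gripper_force': 0.0, 'gripper_width': 0.09490243265997535}
```

View pics/top0.png

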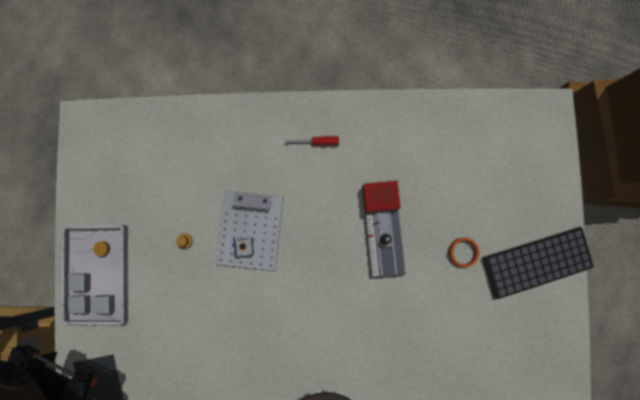

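View pics/scene0.png

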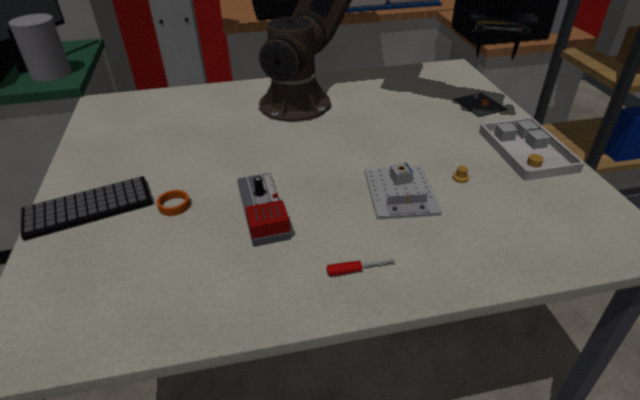

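Top view: the jig is at about (250,230) with the block at (243,246) and the bracket at (252,202). The shutter is at (384,230), with the knob at (386,240). Image up is +x. I'll zoom in on both.

Run:
```python
import cv2,numpy as np
i=cv2.imread('pics/top0.png')
a=cv2.resize(i[180:280,210:290],None,fx=5,fy=5,interpolation=cv2.INTER_CUBIC)
b=cv2.resize(i[180:280,350:415],None,fx=5,fy=5,interpolation=cv2.INTER_CUBIC)
cv2.imwrite('pics/crop0.png',np.clip(np.hstack([a,b])*1.3,0,255))
```

```text
[ WARN:0@0.042] global loadsave.cpp:1063 imwrite_ Unsupported depth image for selected encoder is fallbacked to CV_8U.
```

View pics/crop0.png

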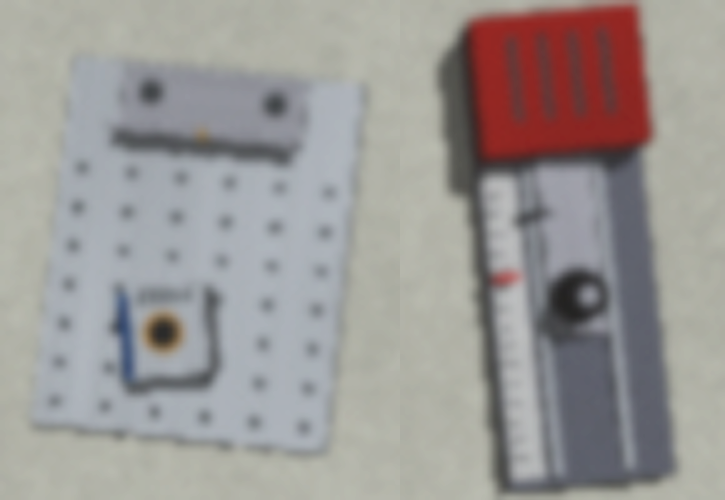

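The crop (5x) shows the blue stripe on the block's left (+y) side at (125,335), with the tally towards the bracket. The bore is at (163,333) and the yellow line at (202,135). On the shutter, the knob top is at about (580,297), the pointer tip at (520,217) and the red mark at (505,277).

Create meas.py:
```python
from h import *
def cents(m,off,amin=1,amax=1e9,w=None):
    n,l,s,_=cv2.connectedComponentsWithStats(m.astype(np.uint8))
    out=[]
    for k in range(1,n):
        if amin<=s[k,4]<=amax:
            y,x=np.nonzero(l==k); ww=np.ones(len(x)) if w is None else w[y,x]
            out.append((np.average(x,weights=ww)/8+off[0]-7/16,np.average(y,weights=ww)/8+off[1]-7/16,s[k,4]/64))
    return out
def up(im,x0,x1,y0,y1):
    return cv2.resize(im[y0:y1,x0:x1],None,fx=8,fy=8,interpolation=cv2.INTER_CUBIC).astype(float)
def hsv(c): return cv2.cvtColor(c.astype(np.uint8),cv2.COLOR_RGB2HSV).astype(int)
```

Run:
```python
from meas import *
ims=[cap('top') for _ in range(6)]
c=dict(ims[0]); c['color']=np.mean([i['color'].astype(float) for i in ims],0).astype(np.float32)
np.save('top.npy',c,allow_pickle=True)
im=c['color'];print('fx',c['fx'])
u=up(im,210,290,185,280);g=u.mean(2)
bg=cv2.medianBlur(g.clip(0,255).astype(np.uint8),61).astype(float)
d=bg-g
h=cents(d>10,(210,185),15,350,d.clip(0))
for p in h: print(np.round(p,2), np.round(ray(c,p[:2],.012)[0],4))
u=np.clip(u,0,255);r,gg,b=u[...,0],u[...,1],u[...,2]
print('blue',[(np.round(p,2),ray(c,p[:2],.048)[0].round(4)) for p in cents((b-r)>40,(210,185),20)])
m=(b-r)>40;y,x=np.nonzero(m);print('bluerect',cv2.minAreaRect(np.c_[x,y].astype(np.float32)))
print('yellow',[(np.round(p,2),ray(c,p[:2],.042)[0].round(4)) for p in cents((r-b)>12,(210,185),5)])
u=np.clip(up(im,350,415,175,285),0,255);r,gg,b=u[...,0],u[...,1],u[...,2]
print('red',[(np.round(p,2),ray(c,p[:2],.036)[0].round(4),ray(c,p[:2],.064)[0].round(4)) for p in cents((r-b)>50,(350,175),20)])
m=np.zeros(r.shape,np.uint8);m[(r-b)>50]=1
k=max(cv2.findContours(m,0,1)[0],key=cv2.contourArea);box=cv2.boxPoints(cv2.minAreaRect(k))
print('cover',ray(c,box/8+[350-7/16,175-7/16],.064).round(4))
print('knob',[(np.round(p,2),ray(c,p[:2],.081)[0].round(4)) for p in cents(u.mean(2)<45,(350,175),20)])
```

```text
fx 449.1646144599234
[282.6  198.7    4.84] [0.6444 0.0983 0.012 ]
[281.67 207.6    4.27] [0.6203 0.1013 0.012 ]
[280.75 216.45   5.  ] [0.5964 0.1042 0.012 ]
[279.6  225.87   1.97] [0.5711 0.1077 0.012 ]
[278.8  234.97   1.84] [0.5467 0.1103 0.012 ]
[277.8  244.99   2.38] [0.52   0.1135 0.012 ]
[276.79 252.67   3.83] [0.4995 0.1166 0.012 ]
[231.04 253.09   5.23] [0.5012 0.24   0.012 ]
[275.79 261.8    4.53] [0.4752 0.1198 0.012 ]
blue [(array([234.73, 247.18,   4.88]), array([0.5171, 0.2227, 0.048 ]))]
bluerect ((202.58567810058594, 507.86212158203125), (78.26043701171875, 7.05446195602417), 82.76307678222656)
yellow [(array([249.94, 206.6 ,   4.98]), array([0.6228, 0.1824, 0.042 ])), (array([242.1 , 246.03,  57.14]), array([0.5196, 0.2044, 0.042 ]))]
red [(array([381.42, 195.82, 815.58]), array([ 0.643 , -0.1664,  0.036 ]), array([ 0.6403, -0.1627,  0.064 ])), (array([370.76, 235.1 ,   1.52]), array([ 0.5396, -0.1344,  0.036 ]), array([ 0.5394, -0.1313,  0.064 ]))]
cover [[ 0.6736 -0.1166  0.064 ]
 [ 0.6805 -0.2048  0.064 ]
 [ 0.6077 -0.2092  0.064 ]
 [ 0.6011 -0.1215  0.064 ]]
knob [(array([365.65, 202.65,  72.97]), array([ 0.6222, -0.1193,  0.081 ])), (array([391.92, 209.93,  19.95]), array([ 0.6018, -0.1859,  0.081 ])), (array([383.23, 239.52,  45.67]), array([ 0.5271, -0.1609,  0.081 ]))]
```

Run:
```python
from meas import *
c=np.load('top.npy',allow_pickle=True).item();im=c['color']
u=np.clip(up(im,200,300,180,285),0,255);d=u[...,2]-u[...,0]
w=lambda p,z:ray(c,np.array(p)/8+[200-7/16,180-7/16],z)
def rect(m,z,name):
    k=cv2.convexHull(np.vstack([q for q in cv2.findContours(m.astype(np.uint8),0,1)[0] if cv2.contourArea(q)>3000]))
    P=w(k.reshape(-1,2),z)[:,:2].astype(np.float32)
    R=cv2.minAreaRect(P*1000);print(name,R);print(np.round(cv2.boxPoints(R),1).tolist())
print('jig/bench b-r',d[400,450],np.median(d[:100]),np.percentile(d,[5,20,50,80,95]))
t=(np.median(d[:100])+np.percentile(d,80))/2
rect(d>t,.012,'plate')
g=u.mean(2)
bh=cv2.morphologyEx(g.astype(np.float32),cv2.MORPH_BLACKHAT,cv2.getStructuringElement(2,(41,41)))
for p in cents(bh>np.percentile(bh,93),(200,180),1*40,64*8,bh):
    X=ray(c,p[:2],.012)[0]; print(np.round(p,2),X[:2].round(4))
```

```text
jig/bench b-r 9.837921142578125 -7.2392120361328125 [-7.60441589 -7.30844116 -6.84168625  9.11522064  9.75312805]
plate ((561.1096801757812, 190.0912628173828), (161.1726837158203, 201.2213897705078), 82.77997589111328)
[[451.20001220703125, 122.80000305175781], [650.7999877929688, 97.5], [671.0999755859375, 257.3999938964844], [471.3999938964844, 282.70001220703125]]
[282.59 198.83   5.17] [0.644  0.0984]
[281.67 207.43   4.36] [0.6208 0.1013]
[225.98 213.05   6.3 ] [0.6093 0.2526]
[235.92 214.08   5.31] [0.6059 0.2256]
[245.73 215.09   5.56] [0.6025 0.1989]
[280.7  216.53   5.23] [0.5962 0.1043]
[255.46 216.09   6.27] [0.5991 0.1725]
[265.46 217.08   5.12] [0.5958 0.1455]
[275.36 218.1    5.64] [0.5924 0.1188]
[225.09 220.97   7.5 ] [0.5879 0.2552]
[235.03 221.96   6.5 ] [0.5846 0.2282]
[244.81 222.98   6.72] [0.5812 0.2016]
[254.7  223.99   6.94] [0.5778 0.1749]
[264.58 225.03   7.53] [0.5744 0.1482]
[274.55 226.04   6.89] [0.571  0.1214]
[279.58 226.17   2.44] [0.5703 0.1078]
[224.16 228.62   6.83] [0.5673 0.2579]
[234.23 229.72   5.41] [0.5637 0.2306]
[244.02 230.75   5.05] [0.5
[... 169 characters left out ...]
223.34 236.38   6.77] [0.5465 0.2604]
[263.04 240.54   6.64] [0.5328 0.153 ]
[272.91 241.54   6.28] [0.5295 0.1265]
[222.4  244.24   7.28] [0.5254 0.2631]
[277.72 244.76   2.52] [0.5206 0.1137]
[262.16 248.36   6.36] [0.5119 0.1558]
[272.04 249.39   6.08] [0.5086 0.1292]
[276.75 252.17   3.59] [0.5008 0.1167]
[221.38 251.97   6.19] [0.5047 0.2661]
[261.38 256.23   6.64] [0.491  0.1582]
[271.21 257.24   6.33] [0.4877 0.1318]
[220.44 259.75   6.09] [0.4839 0.2689]
[275.72 261.72   5.56] [0.4754 0.12  ]
[230.49 260.76   6.12] [0.4807 0.2417]
[240.42 261.97   7.03] [0.4769 0.2149]
[250.45 262.96   7.64] [0.4736 0.1879]
[260.4  264.01   7.33] [0.4703 0.1612]
[270.31 265.04   7.16] [0.4669 0.1347]
```

Create rel.py:
```python
from h import *
from scipy.spatial.transform import Rotation as Ro
def rel(target,psi):  # target TCP pos, closing-axis angle deg: shift in tool axes from the current pose, with turn
    s=bot.state();R=Ro.from_rotvec(s['orientation']);M=R.as_matrix()
    y=np.degrees(np.arctan2(M[1,1],M[0,1]))
    dpsi=(psi-y+90)%180-90
    d=M.T@(np.array(target)-s['eef_pos'])
    print('tool d',d.round(4),'yaw now',y.round(2),'dpsi',round(dpsi,2),'-> rz tool',round(-np.radians(dpsi),4),'tilt',np.degrees(np.arccos(-M[2,2])).round(2),'q',s['joints'].round(3))
```

Run:
```python
from meas import *; from rel import *
c=np.load('top.npy',allow_pickle=True).item();im=c['color']
u=np.clip(up(im,225,262,232,262),0,255)
# bore
d=u[...,0]-u[...,2]; 
print('bore',[(np.round(p,2),ray(c,p[:2],.048)[0].round(4)) for p in cents(d>8,(225,232),60)])
# dark-bore
# stripe line
b=u[...,2]-u[...,0];y,x=np.nonzero(b>40)
P=ray(c,np.c_[x,y]/8+[225-7/16,232-7/16],.048)[:,:2].astype(np.float32)
wt=cv2.fitLine(P,1,0,.01,.01).ravel();print('stripe dir',np.degrees(np.arctan2(wt[1],wt[0])),wt[2:])
g=np.clip(u*1.3,0,255).astype(np.uint8)
rel([.52,.205,.03],7.2)
cv2.imwrite('pics/blk.png',cv2.cvtColor(cv2.resize(g,None,fx=2,fy=2,interpolation=2),cv2.COLOR_RGB2BGR))
```

```text
bore [(array([242.12, 246.03,  65.5 ]), array([0.5197, 0.2033, 0.048 ]))]
stripe dir 4.6238084 [0.51583207 0.22264315]
tool d [-0.3913 -0.2258  0.1846] yaw now 65.95 dpsi -58.75 -> rz tool 1.0254 tilt 0.0 q [ 1.045  0.491  1.559  0.     1.092 -0.106]
```

View pics/blk.png

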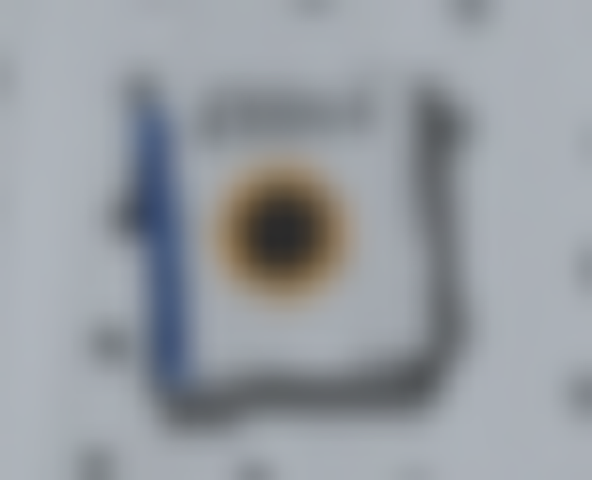

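```bash
python3 -c "
from rel import *
rel([.5197,.2033,.12],6)"
```

```text
tool d [-0.3918 -0.2275  0.0946] yaw now 65.95 dpsi -59.95 -> rz tool 1.0463 tilt 0.0 q [ 1.045  0.491  1.559  0.     1.092 -0.106]
```

The manual's scale: shifts go in units of 5 mm and turns go in units of 0.05 rad. Converting my numbers, -0.392 m is -78.4, -0.2275 m is -45.5, 1.0463 rad is 20.926.

Emit:
jog_arm(moves={"segments":[[-78.4,-45.5,0,0,0,20.926,0.095],[-78.4,-45.5,0,0,0,20.926,0.095],[-78.4,-45.5,0,0,0,20.926,0.095],[-78.4,-45.5,0,0,0,20.926,0.095],[-78.4,-45.5,0,0,0,20.926,0.095],[-78.4,-45.5,0,0,0,20.926,0.095],[-78.4,-45.5,0,0,0,20.926,0.095],[-78.4,-45.5,0,0,0,20.926,0.095]]})

```text
time: 1.07
eef_pos: [0.4506, 0.2987, 0.2149]
orientation: [2.055, 2.376, 0.001]
wrist_force: [0.1, 1.3, 0.1]
gripper_width: 0.0948
gripper_force: 0.0
```

```bash
python3 -c "
from rel import *
rel([.5197,.2033,.12],6)"
```

```text
tool d [-0.1044  0.0545  0.0949] yaw now 8.31 dpsi -2.31 -> rz tool 0.0403 tilt 0.03 q [0.463 0.371 1.766 0.    1.004 0.318]
```

Emit:
jog_arm(moves={"segments":[[-20.8,10.9,8,0,0,0.806,0.095],[-20.8,10.9,18,0,0,0.806,0.095],[-20.8,10.9,18,0,0,0.806,0.095],[-20.8,10.9,18,0,0,0.806,0.095],[-20.8,10.9,18,0,0,0.806,0.095],[-20.8,10.9,18,0,0,0.806,0.095]]})

```text
time: 1.57
eef_pos: [0.5193, 0.2052, 0.124]
orientation: [-2.097, -2.338, 0.002]
wrist_force: [-0.2, -1.1, -0.3]
gripper_width: 0.0951
gripper_force: 0.0
```

```bash
python3 -c "
from rel import *
rel([.5197,.2033,.018],6)"
```

```text
tool d [-0.0019  0.0003  0.106 ] yaw now 6.23 dpsi -0.23 -> rz tool 0.004 tilt 0.1 q [0.258 0.508 1.819 0.    0.816 0.149]
```

Scaled: 0.105 m is 21, 0.09 m is 18, 0.003 rad is 0.06.

Emit:
jog_arm(moves={"segments":[[-0.2,0,7,0,0,0.06,0.095],[-0.2,0,14,0,0,0.06,0.095],[-0.2,0,18,0,0,0.06,0.095],[-0.2,0,21,0,0,0.06,0.095],[-0.2,0,21,0,0,0.06,0.095],[-0.2,0,21,0,0,0.06,0.08],[-0.2,0,21,0,0,0.06,0.04],[-0.2,0,21,0,0,0.06,0.04]]}, clamp_n=12)

```text
time: 2.23
eef_pos: [0.5201, 0.2055, 0.0214]
orientation: [2.097, 2.337, 0.004]
wrist_force: [0.1, 0.8, 0.4]
gripper_width: 0.0802
gripper_force: 0.0
```

Emit:
jog_arm(moves={"segments":[[0,0,0,0,0,0,0.04],[0,0,0,0,0,0,0.04],[0,0,0,0,0,0,0.04],[0,0,0,0,0,0,0.04],[0,0,0,0,0,0,0.04],[0,0,0,0,0,0,0.04]]})

```text
time: 2.73
eef_pos: [0.5194, 0.2048, 0.0197]
orientation: [-2.099, -2.338, 0.0]
wrist_force: [-0.3, -1.4, 2.5]
gripper_width: 0.0464
gripper_force: 11.9
```

Scaled: -0.01 m is -2, 0.875 rad is 17.5.

Emit:
jog_arm(moves={"segments":[[0,0,-2,0,0,0,0.04],[0,0,-2,0,0,2.5,0.04],[0,0,-2,0,0,5,0.04],[0,0,-2,0,0,7.5,0.04],[0,0,-2,0,0,10,0.04],[0,0,-2,0,0,12.5,0.04],[0,0,-2,0,0,15,0.04],[0,0,-2,0,0,17.5,0.04]]}, clamp_n=20)

```text
time: 3.4
eef_pos: [0.5194, 0.2048, 0.0301]
orientation: [-2.895, -1.219, 0.0]
wrist_force: [0.8, -0.6, -2.2]
gripper_width: 0.0465
gripper_force: 19.8
```

```bash
python3 -c "
from rel import *
rel([.5889,.1869,.03],82.78-180)"
```

```text
tool d [0.0357 0.0623 0.0001] yaw now -44.32 dpsi -52.9 -> rz tool 0.9233 tilt 0.01 q [0.257 0.65  1.884 0.    0.608 1.031]
```

Emit:
jog_arm(moves={"segments":[[0,0,0,0,0,2.4,0.04],[0,0,0,0,0,4.8,0.04],[1.2,2.2,0,0,0,7.2,0.04],[2.4,4.4,0,0,0,9.6,0.04],[3.6,6.6,0,0,0,12,0.04],[4.8,8.8,0,0,0,14.4,0.04],[6,10.8,0,0,0,16.8,0.04],[7.14,12.46,0,0,0,18.46,0.04]]})

```text
time: 4.07
eef_pos: [0.5897, 0.187, 0.0301]
orientation: [-3.135, 0.198, 0.0]
wrist_force: [0.2, 0.0, -2.7]
gripper_width: 0.0465
gripper_force: 19.8
```

Emit:
jog_arm(moves={"segments":[[0,0,0,0,0,0,0.04],[0,0,0,0,0,0,0.04],[0,0,0,0,0,0,0.04]]})

```text
time: 4.32
eef_pos: [0.5883, 0.1873, 0.0297]
orientation: [3.136, -0.183, -0.001]
wrist_force: [-0.1, 0.3, -1.8]
gripper_width: 0.0462
gripper_force: 19.8
```

Run:
```python
from rel import *
rel([.5889,.1869,.012],82.78-180)
c=cap('scene');i=c['color'][140:230,345:460]
cv2.imwrite('pics/s1.png',cv2.cvtColor(cv2.resize(i,None,fx=5,fy=5,interpolation=2),cv2.COLOR_RGB2BGR))
```

```text
tool d [0.0007 0.0004 0.0177] yaw now -96.68 dpsi -0.54 -> rz tool 0.0095 tilt 0.05 q [0.201 0.707 1.731 0.    0.704 1.889]
```

View pics/s1.png

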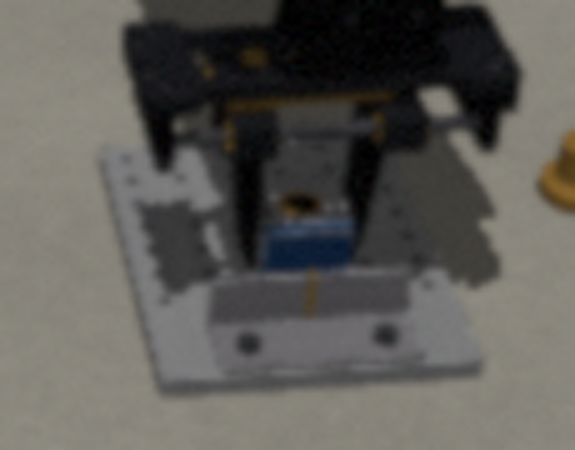

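The view shows the block held with its blue face towards the bracket. The bracket's yellow line is at (313,270-315) in the crop, and the block's blue face is centred near x≈310. I'll measure the centring using the jig axis from this view.

Scaled: 0.0095 m is 1.9, 0.008 m is 1.6, 0.0095 rad is 0.19.

Emit:
jog_arm(moves={"segments":[[0.1,0.08,0.8,0,0,0.19,0.04],[0.1,0.08,1.6,0,0,0.19,0.04],[0.1,0.08,1.9,0,0,0.19,0.04],[0.1,0.08,1.9,0,0,0.19,0.04],[0.1,0.08,1.9,0,0,0.19,0.04]]})

```text
time: 4.78
eef_pos: [0.5893, 0.1869, 0.0199]
orientation: [-3.135, 0.202, 0.0]
wrist_force: [-0.5, -0.1, -1.5]
gripper_width: 0.0461
gripper_force: 19.8
```

Run:
```python
from meas import *; from rel import *
rel([.5889,.1869,.0197],82.78-180)
C=np.array([.5611,.1904]);a=np.radians(-7.22);J=np.array([[np.cos(a),np.sin(a)],[-np.sin(a),np.cos(a)]])
j=lambda P:(J@(P[:2]-C)*1000).round(1)
cs=[cap('scene') for _ in range(6)];c=dict(cs[0]);c['color']=np.mean([k['color'].astype(float) for k in cs],0).astype(np.float32)
u=np.clip(up(c['color'],375,435,175,220),0,255);r,g,b=u[...,0],u[...,1],u[...,2]
for nm,m,z in(('yellow',r-b>15,.036),('blue',b-r>25,.03)):
    for p in cents(m,(375,175),30): print(nm,np.round(p,2),j(ray(c,p[:2],z)[0]), j(ray(c,p[:2],z+.006)[0]))
u=up(c['color'],360,450,160,220);d=np.clip(u,0,255)
t=cap('top');uy=np.clip(up(t['color'],240,260,198,214),0,255)
for p in cents(uy[...,0]-uy[...,2]>12,(240,198),20): print('topY',np.round(p,2),j(ray(t,p[:2],.042)[0]),j(ray(t,p[:2],.027)[0]))
s=bot.state();print('tcp jig',j(s['eef_pos']))
```

```text
tool d [-0.0004  0.0001  0.0002] yaw now -97.36 dpsi 0.14 -> rz tool -0.0025 tilt 0.02 q [0.2   0.722 1.734 0.    0.686 1.9  ]
yellow [401.58 184.5   10.34] [15.  -4.5] [22.9 -6.7]
yellow [407.28 184.69   7.08] [17.3  9.7] [25.2  7.4]
yellow [406.76 198.49  18.73] [72.8 -4. ] [80.2 -6.3]
blue [406.71 190.35  75.88] [32.8  5.4] [40.5  3.1]
topY [241.15 205.71  52.12] [62.2 23.3] [63.1 26.1]
tcp jig [28.6  0.1]
```

Emit:
jog_arm(moves={"segments":[[0.6,0,0.06,0,0,0,0.04],[1.2,0,0.06,0,0,0,0.04],[1.4,0,0.06,0,0,0,0.04],[1.4,0,0.06,0,0,0,0.04],[1.4,0,0.06,0,0,0,0.04]]}, clamp_n=10)

```text
time: 5.55
eef_pos: [0.5965, 0.1859, 0.0198]
orientation: [-3.135, 0.203, 0.0]
wrist_force: [0.1, 0.1, -2.3]
gripper_width: 0.0461
gripper_force: 9.9
```

Emit:
jog_arm(moves={"segments":[[0.2,0,0,0,0,0,0.04],[0.4,0,0,0,0,0,0.04],[0.4,0,0,0,0,0,0.04]]})

```text
time: 5.8
eef_pos: [0.5986, 0.1857, 0.0199]
orientation: [-3.135, 0.203, -0.0]
wrist_force: [-0.1, -0.1, -1.6]
gripper_width: 0.0465
gripper_force: 9.9
```

Emit:
jog_arm(moves={"segments":[[0.2,0,0,0,0,0,0.04],[0.4,0,0,0,0,0,0.04],[0.4,0,0,0,0,0,0.04]]})

```text
time: 6.05
eef_pos: [0.5998, 0.1852, 0.0198]
orientation: [3.135, -0.202, -0.003]
wrist_force: [-5.1, -0.6, 0.4]
gripper_width: 0.0457
gripper_force: 10.0
```

Scaled: 0.001 m is 0.2, 0.0005 m is 0.1.

Emit:
jog_arm(moves={"segments":[[0.1,0,0,0,0,0,0.04],[0.2,0,0,0,0,0,0.04],[0.2,0,0,0,0,0,0.04],[0.2,0,0,0,0,0,0.04]]}, clamp_n=4)

```text
time: 6.38
eef_pos: [0.6006, 0.1851, 0.0197]
orientation: [3.135, -0.202, -0.003]
wrist_force: [-4.9, -1.6, -0.0]
gripper_width: 0.0461
gripper_force: 4.0
```

Emit:
jog_arm(moves={"segments":[[0,0,0,0,0,0,0.075],[0,0,0,0,0,0,0.075],[0,0,0,0,0,0,0.075],[0,0,0,0,0,0,0.075],[0,0,-8,0,0,0,0.075],[0,0,-16,0,0,0,0.075],[-6,0,-20,0,0,0,0.075],[-12,0,-20,0,0,0,0.075]]})

```text
time: 7.05
eef_pos: [0.5439, 0.1933, 0.1241]
orientation: [-3.132, 0.204, -0.012]
wrist_force: [-0.7, 0.9, 0.2]
gripper_width: 0.0748
gripper_force: 0.0
```

Emit:
jog_arm(moves={"segments":[[-8,0,0,0,0,0,0.075],[-16,0,0,0,0,0,0.075],[-24,0,0,0,0,0,0.075],[-24,0,0,0,0,0,0.075],[-24,0,0,0,0,0,0.075]]})

```text
time: 7.47
eef_pos: [0.4219, 0.2089, 0.1205]
orientation: [-3.135, 0.2, -0.001]
wrist_force: [0.7, -0.5, 0.7]
gripper_width: 0.0752
gripper_force: 0.0
```

Run:
```python
from meas import *
C=np.array([.5611,.1904]);a=np.radians(-7.22);J=np.array([[np.cos(a),np.sin(a)],[-np.sin(a),np.cos(a)]])
j=lambda P:(J@(P[:2]-C)*1000).round(1)
t=cap('top');cv2.imwrite('pics/t2.png',cv2.cvtColor(cv2.resize(t['color'][185:265,210:290],None,fx=7,fy=7,interpolation=2),cv2.COLOR_RGB2BGR))
```

```text
(no output)
```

View pics/t2.png

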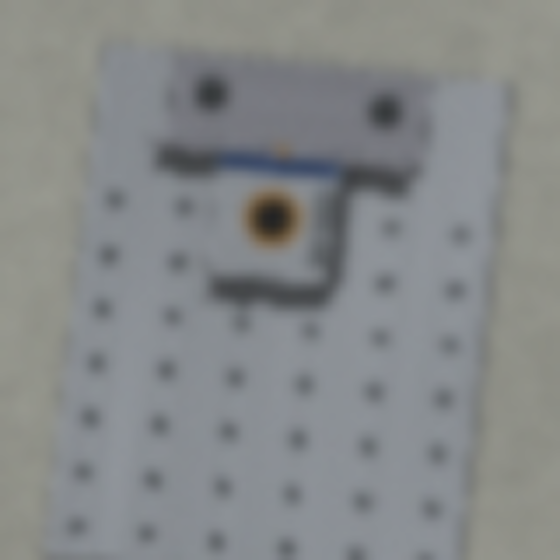

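The block sits at the bracket with the blue side against it, bore at (272,217) and yellow line at (284,150) in the 7x crop. Next I'll compare the bore, the yellow line and the stripe angle.

Create chk.py:
```python
from meas import *
C=np.array([.5611,.1904]);a=np.radians(-7.22);J=np.array([[np.cos(a),np.sin(a)],[-np.sin(a),np.cos(a)]])
j=lambda P:(J@(P[:2]-C)*1000).round(1)
ts=[cap('top') for _ in range(8)];t=dict(ts[0]);t['color']=np.mean([k['color'].astype(float) for k in ts],0).astype(np.float32)
o=(235,200);u=np.clip(up(t['color'],235,265,200,228),0,255);r,g,b=u[...,0],u[...,1],u[...,2]
for p in cents(r-b>8,o,3): print('or',np.round(p,2),'z48',j(ray(t,p[:2],.048)[0]),'z42',j(ray(t,p[:2],.042)[0]))
print('max r-b near line',(r-b)[:80].max())
m=b-r>35
for p in cents(m,o,20): print('stripe',np.round(p,2),j(ray(t,p[:2],.048)[0]))
y,x=np.nonzero(m);P=ray(t,np.c_[x,y]/8+np.array(o)-7/16,.048)[:,:2].astype(np.float32)
w=cv2.fitLine(P,1,0,.01,.01).ravel();print('stripe ang rel jig y',((np.degrees(np.arctan2(w[1],w[0]))-82.78+90)%180-90).round(2))
```

```bash
python3 chk.py
```

```text
or [249.93 205.77   2.16] z48 [64.  -0.9] z42 [64.4  0.1]
or [248.53 215.74  69.14] z48 [37.6 -0.2] z42 [37.8  0.8]
max r-b near line 15.161048889160156
stripe [249.57 208.28  20.73] [57.4 -0.7]
stripe ang rel jig y 0.29
```

Run:
```python
from meas import *
ts=[cap('top') for _ in range(8)];t=dict(ts[0]);t['color']=np.mean([k['color'].astype(float) for k in ts],0).astype(np.float32)
np.save('top2.npy',t,allow_pickle=True)
o=(355,175);u=np.clip(up(t['color'],355,410,175,285),0,255);r,g,b=u[...,0],u[...,1],u[...,2]
W=lambda p,z:ray(t,np.asarray(p,float)/8+np.array(o)-7/16,z)[:,:2]
h=hsv(u)
def fit(m,z,n):
    y,x=np.nonzero(m);P=W(np.c_[x,y],z).astype(np.float32);w=cv2.fitLine(P,1,0,.01,.01).ravel()
    print(n,len(x)/64,'ang',np.degrees(np.arctan2(w[1],w[0])).round(2),'c',w[2:].round(4))
white=(u.min(2)>150);n,l,s,_=cv2.connectedComponentsWithStats(white.astype(np.uint8))
print(np.percentile(u.min(2),[50,90,97]))
m=(r-b>50).astype(np.uint8);cs=[k for k in cv2.findContours(m,0,1)[0] if cv2.contourArea(k)>5000]
R=cv2.minAreaRect((W(cs[0].reshape(-1,2),.064)*1000).astype(np.float32));print('cover',R)
for th in(15,25,35):
    for p in cents(r-b>th,o,15):
        if p[2]<100: print('mark',th,np.round(p,2),ray(t,p[:2],.032)[0].round(4))
v=np.clip(u[180:620]*1.4,0,255).astype(np.uint8)
v=cv2.cvtColor(v,cv2.COLOR_RGB2BGR)
cv2.imwrite('pics/sh.png',v)
```

```text
[111.44521713 139.09087067 142.9088208 ]
cover ((640.69775390625, -163.02175903320312), (73.36383819580078, 88.70319366455078), 4.2023210525512695)
mark 15 [370.78 235.13  19.16] [ 0.5396 -0.1348  0.032 ]
mark 25 [370.74 235.14  12.61] [ 0.5396 -0.1347  0.032 ]
mark 35 [370.77 235.13   7.98] [ 0.5396 -0.1348  0.032 ]
```

View pics/sh.png

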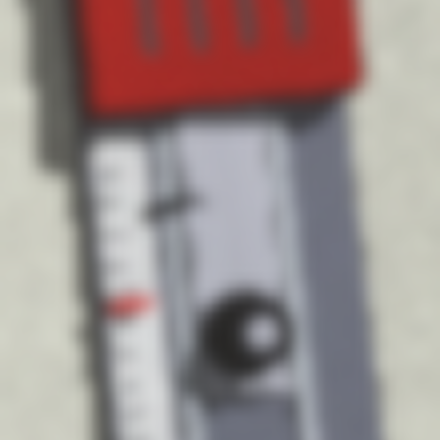

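In this crop (8x) the knob's top is centred at about (257,332), the pointer tip at (147,211) with its body out to (200,203), and the mark at (128,304).

Run:
```python
from meas import *; from rel import *
t=np.load('top2.npy',allow_pickle=True).item()
W=lambda p,z:ray(t,[[p[0]/8+355-7/16,(p[1]+180)/8+175-7/16]],z)[0,:2]
a=np.radians(4.2);J=np.array([[np.cos(a),np.sin(a)],[-np.sin(a),np.cos(a)]]);O=np.array([.5534,-.1694])
j=lambda P:(J@(P-O)*1000).round(1)
print('knob',W((257,332),.081),j(W((257,332),.081)))
u=np.clip(up(t['color'],355,410,175,285),0,255)[180:620];g=u.mean(2).astype(np.float32)
bh=cv2.morphologyEx(g,cv2.MORPH_BLACKHAT,np.ones((35,1),np.uint8))
for x in range(148,195,8):
    w=bh[190:230,x].clip(0)**2; y=190+np.average(np.arange(40),weights=w); print(x,y.round(1),[j(W((x,y),z)).tolist() for z in(.03,.04)])
print('mark',j(W((128,304),.03)),j(np.array([.5396,-.1348])))
# ticks
for x in(110,120):
    b=bh[:,x]; pk=[y for y in range(120,435) if b[y]==b[max(0,y-12):y+13].max() and b[y]>5]; print('ticks',x,[j(W((x,y),.0245)).tolist() for y in pk])
rel([.5285,-.1713,.15],4.2)
```

```text
knob [ 0.5292904 -0.1697569] [-24.1   1.4]
148 212.0 [[18.7, 25.9], [18.4, 27.1]]
156 210.7 [[18.8, 23.2], [18.6, 24.4]]
164 208.8 [[19.2, 20.5], [18.9, 21.7]]
172 205.6 [[20.0, 17.7], [19.7, 19.0]]
180 202.3 [[20.8, 15.0], [20.5, 16.2]]
188 200.7 [[21.1, 12.2], [20.8, 13.5]]
mark [-11.   35.8] [-11.2  35.5]
ticks 110 [[32.4, 36.6], [23.4, 37.6], [12.5, 38.8], [1.5, 39.9], [-12.0, 41.4]]
ticks 120 [[32.4, 33.2], [12.1, 35.4], [1.9, 36.5], [-12.4, 38.1], [-27.2, 39.7]]
tool d [ 0.1536  0.363  -0.0302] yaw now -97.39 dpsi -78.41 -> rz tool 1.3685 tilt 0.01 q [0.318 0.413 2.03  0.    0.698 2.017]
```

Scaled: 0.363 m is 72.6, 0.154 m is 30.8, -1.773 rad is -35.46.

Emit:
jog_arm(moves={"segments":[[8,20,-6,0,0,-35.46,0.065],[30.8,72.6,-6,0,0,-35.46,0.065],[30.8,72.6,-6,0,0,-35.46,0.065],[30.8,72.6,-6,0,0,-35.46,0.065],[30.8,72.6,-6,0,0,-35.46,0.065],[30.8,72.6,-6,0,0,-35.46,0.065],[30.8,72.6,-6,0,0,-35.46,0.065],[30.8,72.6,-6,0,0,-35.46,0.065]]})

```text
time: 8.98
eef_pos: [0.5017, -0.073, 0.1442]
orientation: [2.921, 1.156, 0.0]
wrist_force: [1.6, 0.9, 0.1]
gripper_width: 0.0651
gripper_force: 0.0
```

```bash
python3 -c "
from rel import *
rel([.5288,-.1706,.15],4.2)"
```

```text
tool d [-0.047   0.0897 -0.0058] yaw now -46.83 dpsi 51.03 -> rz tool -0.8906 tilt 0.01 q [-0.275  0.417  1.924  0.     0.8    0.542]
```

Scaled: 0.0897 m is 17.94, -0.047 m is -9.4, -0.88 rad is -17.6.

Emit:
jog_arm(moves={"segments":[[-9.4,17.94,-1.2,0,0,-17.6,0.065],[-9.4,17.94,-1.2,0,0,-17.6,0.065],[-9.4,17.94,-1.2,0,0,-17.6,0.065],[-9.4,17.94,-1.2,0,0,-17.6,0.065],[-9.4,17.94,-1.2,0,0,-17.6,0.065],[-9.4,17.94,-1.2,0,0,-17.6,0.065],[-9.4,17.94,-1.2,0,0,-17.6,0.065],[-9.4,17.94,-1.2,0,0,-17.6,0.065]]})

```text
time: 9.65
eef_pos: [0.528, -0.169, 0.1499]
orientation: [-2.151, -2.29, 0.0]
wrist_force: [0.1, -0.8, 0.2]
gripper_width: 0.0649
gripper_force: 0.0
```

Emit:
jog_arm(moves={"segments":[[0,0,0,0,0,0,0.065],[0,0,0,0,0,0,0.065],[0,0,0,0,0,0,0.065]]})

```text
time: 9.9
eef_pos: [0.5281, -0.1688, 0.15]
orientation: [-2.16, -2.281, -0.0]
wrist_force: [0.0, 0.6, 0.3]
gripper_width: 0.0651
gripper_force: 0.0
```

```bash
python3 -c "
from rel import *
rel([.5288,-.1706,.046],4.2)"
```

```text
tool d [-0.0018  0.0006  0.104 ] yaw now 3.11 dpsi 1.09 -> rz tool -0.019 tilt 0.01 q [-0.429  0.468  1.806  0.     0.868 -0.483]
```

Emit:
jog_arm(moves={"segments":[[-0.36,0.12,8,0,0,-0.38,0.065],[-0.36,0.12,16,0,0,-0.38,0.065],[-0.36,0.12,20,0,0,-0.38,0.065],[-0.36,0.12,20.8,0,0,-0.38,0.065],[-0.36,0.12,20.8,0,0,-0.38,0.065],[-0.36,0.12,20.8,0,0,-0.38,0.065]]})

```text
time: 10.4
eef_pos: [0.5294, -0.1709, 0.0469]
orientation: [2.135, 2.303, 0.001]
wrist_force: [0.6, 0.1, 0.9]
gripper_width: 0.0648
gripper_force: 0.0
```

Emit:
jog_arm(moves={"segments":[[0,0,0,0,0,0,0.015],[0,0,0,0,0,0,0.015],[0,0,0,0,0,0,0.015],[0,0,0,0,0,0,0.015],[0,0,0,0,0,0,0.015],[0,0,0,0,0,0,0.015]]}, clamp_n=30)

```text
time: 10.9
eef_pos: [0.5289, -0.1707, 0.0462]
orientation: [2.135, 2.304, 0.0]
wrist_force: [-0.1, -0.2, -0.4]
gripper_width: 0.0309
gripper_force: 0.0
```

```bash
python3 -c "
from rel import *
s=bot.state();p=s['eef_pos'];a=np.radians(4.2);d=np.array([np.cos(a),np.sin(a)])
rel(np.r_[p[:2]-.0312*d,p[2]],4.2);print(p)"
```

```text
tool d [ 0.0001 -0.0312 -0.    ] yaw now 4.36 dpsi -0.16 -> rz tool 0.0027 tilt 0.02 q [-0.431  0.621  1.882  0.     0.638 -0.507]
[ 0.52888901 -0.17068098  0.046216  ]
```

Fingers are still closing; let them finish.

Emit:
jog_arm(moves={"segments":[[0,0,0,0,0,0,0.015],[0,0,0,0,0,0,0.015],[0,0,0,0,0,0,0.015],[0,0,0,0,0,0,0.015]]}, clamp_n=40)

```text
time: 11.23
eef_pos: [0.5283, -0.1707, 0.046]
orientation: [-2.134, -2.304, 0.001]
wrist_force: [-3.7, -1.5, 5.1]
gripper_width: 0.0215
gripper_force: 40.0
```

```bash
python3 -c "
from rel import *
s=bot.state();p=s['eef_pos'];a=np.radians(4.2);d=np.array([np.cos(a),np.sin(a)])
rel(np.r_[p[:2]-.0312*d,p[2]],4.2);print(p)"
```

```text
tool d [ 0.0001 -0.0312  0.    ] yaw now 4.37 dpsi -0.17 -> rz tool 0.0029 tilt 0.06 q [-0.431  0.621  1.883 -0.     0.638 -0.507]
[ 0.52825896 -0.17065164  0.04598018]
```

Emit:
jog_arm(moves={"segments":[[0,-1.4,0,0,0,0,0.015],[0,-2.8,0,0,0,0,0.015],[0,-4.2,0,0,0,0,0.015],[0,-5.4,0,0,0,0,0.015],[0,-6.2,0,0,0,0,0.015],[0,-6.2,0,0,0,0,0.015],[0,-6.2,0,0,0,0,0.015],[0,-6.2,0,0,0,0,0.015]]}, clamp_n=40)

```text
time: 11.9
eef_pos: [0.4989, -0.1728, 0.046]
orientation: [2.134, 2.303, 0.003]
wrist_force: [6.2, 5.1, -2.0]
gripper_width: 0.0212
gripper_force: 40.0
```

Run:
```python
from rel import *
s=bot.state();p=s['eef_pos'];print(s['wrist_force'],p)
c=cap('top');v=cv2.resize(c['color'][195:260,355:420],None,fx=6,fy=6,interpolation=2)
d=cap('scene');w=cv2.resize(d['color'][160:225,230:295],None,fx=6,fy=6,interpolation=2)
cv2.imwrite('pics/f1.png',cv2.cvtColor(np.clip(np.hstack([v,w])*1.4,0,255).astype(np.uint8),cv2.COLOR_RGB2BGR))
```

```text
[ 6.23362369  5.09038238 -2.03110913] [ 0.49891196 -0.17283582  0.04600998]
```

View pics/f1.png

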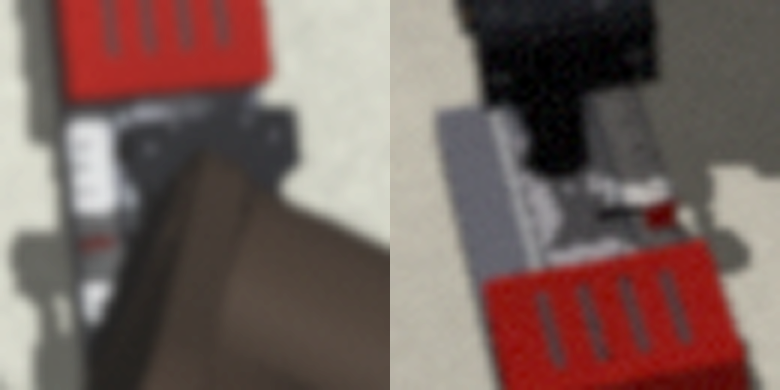

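Right panel (scene, 6x): the pointer runs from (600,212) to (648,211) and ends at the red mark, centred at (660,215). In the top view the gripper hides the pointer. I'll quantify from the scene view.

Create fin.py:
```python
from meas import *
a=np.radians(4.2);J=np.array([[np.cos(a),np.sin(a)],[-np.sin(a),np.cos(a)]]);O=np.array([.5534,-.1694])
j=lambda P:(J@(P[:2]-O)*1000).round(1)
ps=[bot.state()['eef_pos']]
cs=[]
for _ in range(10): cs.append(cap('scene'));ps.append(bot.state()['eef_pos'])
print('tcp',j(np.mean(ps,0)),np.std(ps,0).round(5),'F',bot.state()['wrist_force'].round(1))
c=dict(cs[0]);c['color']=np.mean([k['color'].astype(float) for k in cs],0).astype(np.float32)
def an(c,o,sz,xs,rows):
    u=np.clip(up(c['color'],o[0],o[0]+sz[0],o[1],o[1]+sz[1]),0,255);r,g,b=u[...,0],u[...,1],u[...,2]
    for p in cents(r-b>35,o,20):
        print('mark',np.round(p,2),[j(ray(c,p[:2],z)[0]).tolist() for z in(.028,.031,.034)])
    bh=cv2.morphologyEx(u.mean(2).astype(np.float32),cv2.MORPH_BLACKHAT,np.ones((25,1),np.uint8))
    for x in xs:
        X=int((x-o[0]+7/16)*8);q=slice(int((rows[0]-o[1])*8),int((rows[1]-o[1])*8));w=bh[q,X]**2
        y=(q.start+np.average(np.arange(len(w)),weights=w))/8+o[1]-7/16
        print('ptr',x,y.round(2),w.max()**.5,[j(ray(c,[x,y],z)[0]).tolist() for z in(.033,.036,.039)])
    return u
if __name__=='__main__':
    u=an(c,(260,185),(25,17),(267,268.5,270,271.5),(193,198))
```

```bash
python3 fin.py
```

Run:
```python
import cv2,numpy as np
i=cv2.imread('pics/scene0.png');cv2.imwrite('pics/s0c.png',np.clip(cv2.resize(i[170:215,235:295],None,fx=9,fy=9,interpolation=2)*1.4,0,255).astype(np.uint8))
```

```text
tcp [-54.5   0.6] [2.e-05 2.e-05 1.e-05] F [ 5.9  4.5 -2. ]
mark [274.67 195.46  13.09] [[-13.0, 34.1], [-9.2, 33.6], [-5.3, 33.0]]
mark [278.29 200.67  16.28] [[10.3, 38.5], [14.0, 38.0], [17.8, 37.4]]
ptr 267 195.24 23.778708 [[-13.1, 15.1], [-9.2, 14.6], [-5.3, 14.2]]
ptr 268.5 195.21 21.961624 [[-12.1, 18.7], [-8.3, 18.2], [-4.4, 17.7]]
ptr 270 195.14 14.002975 [[-11.3, 22.3], [-7.4, 21.8], [-3.5, 21.3]]
ptr 271.5 195.3 11.348663 [[-9.5, 25.8], [-5.7, 25.3], [-1.8, 24.8]]
```

View pics/s0c.png

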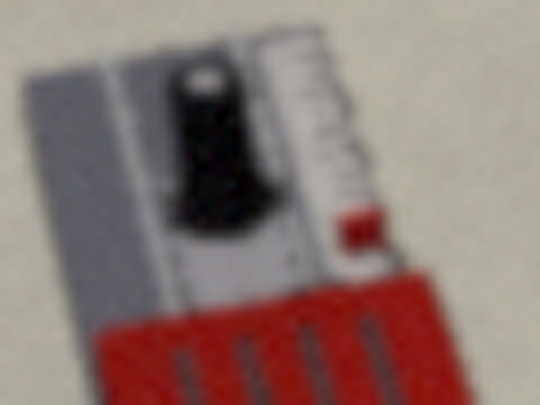

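The TCP shows the slide has moved 29.4 mm. The mark is at 31.2 mm of travel, so pull about 1.8 mm more.

The manual's scale: shifts go in units of 5 mm and turns go in units of 0.05 rad. Converting my numbers, -0.0019 m is -0.38.

Emit:
jog_arm(moves={"segments":[[0,-0.38,0,0,0,0,0.015],[0,-0.38,0,0,0,0,0.015],[0,-0.38,0,0,0,0,0.015],[0,-0.38,0,0,0,0,0.015]]}, clamp_n=40)

```text
time: 12.83
eef_pos: [0.4972, -0.173, 0.046]
orientation: [2.134, 2.303, 0.003]
wrist_force: [6.6, 5.3, -1.0]
gripper_width: 0.0211
gripper_force: 40.0
```

```bash
python3 fin.py
```

```text
tcp [-56.3   0.6] [2.e-05 1.e-05 1.e-05] F [ 7.4  4.3 -2.8]
mark [274.63 195.4   13.72] [[-13.3, 34.1], [-9.4, 33.5], [-5.6, 33.0]]
mark [278.53 200.64  15.83] [[10.3, 39.1], [14.1, 38.5], [17.9, 38.0]]
ptr 267 194.57 24.44295 [[-15.8, 15.6], [-11.9, 15.1], [-8.0, 14.7]]
ptr 268.5 194.86 18.049515 [[-13.5, 19.0], [-9.6, 18.5], [-5.8, 18.0]]
ptr 270 194.89 10.635315 [[-12.3, 22.5], [-8.4, 22.0], [-4.5, 21.5]]
ptr 271.5 195.12 4.881386 [[-10.3, 25.9], [-6.4, 25.4], [-2.5, 24.9]]
```

```bash
python3 chk.py; python3 -c "
from station import bot
print(bot.finish_job())"
```

```text
or [249.95 205.77   2.33] z48 [64.  -0.9] z42 [64.4  0.1]
or [248.53 215.74  69.88] z48 [37.6 -0.2] z42 [37.8  0.8]
max r-b near line 16.339431762695312
stripe [249.51 208.27  24.86] [57.4 -0.5]
stripe ang rel jig y 0.37
the job is handed in; nothing more can be done
None
```

The job is handed in, but no verdict came back: the block's blue face is against the bracket, within about 0.5 mm of the yellow line and 0.4° of square, and released; the gripper holds the slide about 31.2 mm out, with the pointer within about 1 mm of the red mark by my measurements.

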